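Top beaker from the nested pile onto the lifting stage

TASK

Lift just the top steel beaker off the nested pile and stand it upright in the middle of the round deck of the lifting stage. The deck has been left at some height nobody noted, so lower the beaker gently until you feel its foot meet the deck, and only then let go, slowly, so that it stays standing on its narrow foot. Leave the other two beakers in their pile and the jar, measuring cylinder and dish where they are.

Things in the scene. Friction and masses are not known exactly. Their poses are not given: they have to be found in the camera images.
- beaker_top_centre (a point): Centre (on the axis, 55 mm below the rim) of the top beaker of the nested pile; z is its axis, up. Three beakers are alike: plain steel, open, 110 mm tall, 0.09 to 0.18 kg. The body tapers from a flat foot 28 mm across to 54 mm at 82 mm up; there a square shoulder steps out to a straight round collar, 66 mm across outside, 59 inside, which fills the topmost 28 mm.
- beaker_top: The same top beaker; origin at the centre of its foot's underside, z up its axis. In the pile each shoulder rests on the rim of the next beaker, so the collars follow flush, 28 mm apart: fingers that reach over 28 mm below the top rim grip the second beaker too. Side play in the nest about 2 mm; it is free once raised straight up by 82 mm.
- beaker_mid_centre (a point): Centre (55 mm above its foot, 55 mm below its rim) of the second beaker of the pile, which must stay in the pile.
- beaker_low_centre (a point): Centre of the lowest beaker of the pile, which must stay there. Its foot stands in a loose round collar (50 mm across, 24 mm high) on a square tray (120 mm, 5 mm thick) fixed to the bench.
- stage: Lifting stage, fixed to the bench: foot plate 130 x 110 x 16 mm, sleeve 38 mm across up to 60 mm, column with a level flat round deck 90 mm across. Origin on the column's axis at bench level, under the deck's middle. The deck's top is 70 to 118 mm above the bench: not reported, to be seen or felt. It is clamped and does not give under a gentle push.
- jar: Black wide-mouth jar, 90 mm across, 130 mm tall, origin at the centre of its underside. Bystander.
- cylinder: Measuring cylinder, glass tube 32 mm across on a white round foot 80 mm across, 180 mm tall, origin at the centre of its underside. Bystander.
- dish: White porcelain dish, 100 mm across, 35 mm tall, origin at the centre of its underside. Bystander.

How it is judged:
On the way, in this order (a step that is already met when the one before it is completed fails the run):
1. the top beaker alone is lifted clear of the pile (z of beaker_top_centre in the frame of beaker_mid_centre above 0.09 m and distance of beaker_mid_centre from where it was at the start of the episode below 0.02 m and contact force between beaker_top and the fingers above 0.3 N), for 0.1 s.
2. still held and upright, its foot rests on the deck (contact force between beaker_top and stage above 0.2 N and contact force between beaker_top and the fingers above 0.3 N and angle between beaker_top_centre's own z axis and vertical below 0.17 rad and horizontal distance between beaker_top and stage below 0.02 m), for 0.1 s.
At the end, for the whole second after the job is handed in: The top beaker stands upright (within 0.08 rad) and still on the deck, its foot within 15 mm of the deck's middle; the other two beakers are within 20 mm of where they were and the jar, cylinder and dish within 30 mm (contact force between beaker_top and stage above 0.2 N and angle between beaker_top_centre's own z axis and vertical below 0.08 rad and height (world z) of beaker_top above 0.06 m and horizontal distance between beaker_top and stage below 0.015 m and linear speed of beaker_top below 0.02 m/s and angular speed of beaker_top below 0.2 rad/s and distance of each of beaker_mid_centre, beaker_low_centre from where it was at the start of the episode below 0.02 m and distance of each of jar, cylinder, dish from where it was at the start of the episode below 0.03 m); the robot touches nothing.
It fails at once if the beaker is slammed or pressed hard on the stage (over 30 N) (contact force between beaker_top and stage above 30 N).
It fails at once if another beaker of the pile is pulled out or shifted (20 mm) (distance of any of beaker_mid_centre, beaker_low_centre from where it was at the start of the episode above 0.02 m).
It fails at once if the black jar is pushed away (30 mm) or knocked over (distance of jar from where it was at the start of the episode above 0.03 m or angle between jar's own z axis and vertical above 0.5 rad).
It fails at once if the measuring cylinder is pushed away (30 mm) or knocked over (distance of cylinder from where it was at the start of the episode above 0.03 m or angle between cylinder's own z axis and vertical above 0.5 rad).
It fails at once if the white dish is pushed away (30 mm) or knocked over (distance of dish from where it was at the start of the episode above 0.03 m or angle between dish's own z axis and vertical above 0.5 rad).
It also fails if it takes over 58 s, if anything falls off the work surface, if the arm or the gripper's body presses on something with over 40 N, if the wrist force passes 120 N, or if a joint passes its speed limit or range.

ROBOT

A 6-joint arm with a two-finger parallel gripper is mounted at the origin on the work surface. World frame = base frame: x ahead of the robot, y to its left, z up, the work surface at z = 0. Lengths are in m, angles in rad, forces in N, time in s.
With the tool pointing down it reaches from about 0.25 to 0.725 m from the base axis. Payload 9.7 kg.
Tool frame: the origin (TCP) lies midway between the tips of the shut fingers; the grasp point (between the pads) lies 19 mm behind it; z points along the fingers, y is the line along which they close (so a half turn about z gives the same grasp; the last joint's range is limited). The gripper opens to 85 mm and grips with 20 to 120 N. Pads are 22 mm wide; open, the fingers measure 114 mm over their backs; the gripper's body (76 mm by 85 mm) begins 54 mm behind the grasp point. The pads swing forward as they close: fully open they stand 13 mm farther back than shut.
Start: joints at [-1.302, 0.087, 0.176, 1.66, 0, 1.571], TCP at [0.146, -0.53, 0.231] pointing down, gripper open.
Joint ranges: [-3.13, 3.13], [-0.85, 1.81], [-1.15, 1.24], [-2.2, 2.28], [-1.44, 1.52], [-3.14, 3.14]. Speed limits (rad/s): [2.22, 2.22, 2.57, 3.14, 3.14, 3.14].

INTERFACE

Orientations are given as [roll, pitch, yaw] about the fixed x, y, z axes, in that order (R = Rz(yaw) Ry(pitch) Rx(roll)).
In Python, from station import r gives the robot as it stands. The module is installed in compiled form; this text tells all that it offers.
- The arm moves only by the tool send_rows, never from a script. Its argument "deltas" is a list of rows, each a list of 3 entries, a list of its own where there are three numbers: the shift along the tool's x, y, z in units of 0.5 m (1.0 is 0.5 m), then the turn, a rotation vector about the tool's x, y, z in units of 90 degrees (1.0 is 90 degrees), then the gripper command: -1 is shut, 1 is fully open, values between are in proportion. In form: [[[tx, ty, tz], [wx, wy, wz], grip], ...]. A call has 1 to 10 rows; each row is the pose to reach, as a shift and turn from the pose commanded when the call began, along the tool's axes at that moment; what a row does not reach only later rows make up. A row lasts 1/8 s, in which the tool goes at most 62.5 mm and 10.7 degrees, less where a joint would pass 70% of its speed; a pose out of reach is approached as far as the arm can. A call with a number of a shift or a turn outside -1 to 1 is refused whole. A call with a gripper value outside its range is refused whole. The fingers move at their own pace and stop on an object; "newtons" is the grip in N (left out, the last holds). Time passes only in rows, so rows that repeat a pose let the fingers close. It gives the time, the measured TCP pose, the force, the opening and the grip force at its end, in the units of the state.
- r.observe(): the state, without advancing time (a new reading comes with each control period).
- r.capture(name): name is "scene" or "top" or "wrist"; returns a dict with "frame" (400x640x3 uint8, red, green, blue), "intrinsics" (3x3 intrinsics, pixels), "dist" ([k1, k2, p1, p2, k3] as OpenCV has them; the pictures are not rectified), "xyz" and "orientation" of the camera in the world. Camera axes: x right, y up, looking along -z (the intrinsics and any distortion apply to the point x, -y, -z); pixel columns grow to the right and rows downward; lengths in m; the calibration is good to about 2 mm. A picture is of the moment at which its call begins. There is no depth.
- r.sign_off(): hands the job in; it is judged then, once.
The state is a dict: "clock": time; "joint_pos": joint angles; "joint_vel": joint speeds; "tau": joint torques, N m; "tcp_pos": TCP position; "tcp_rot": TCP orientation; "ft_force": force on the tool from outside, world axes, zero at the start; "wrist_torque": the same for the moment, N m; "finger_gap": opening from 0.0 (shut) to 1.0 (fully open); "grip_force": force on a finger pad.
Only numpy, scipy, OpenCV 4.12 (cv2) and the standard library are available. Lean on these libraries where they do the work, as an engineer would, in place of code of your own. Each camera call takes 0.05 s, during which the arm holds its last target. There are 200 camera calls.

## Working session

There is one attempt and no reset: what is moved stays moved. The work goes in short steps, Python scripts to look and compute and a tool call to move; the robot and the scene stay as the last step left them, time stands still between calls to the robot, and variables do not carry over. Pictures are saved under pics/ and viewed, at most 13 in all, crops included, and the job is handed in when it is done.

Besides the shell and the picture viewer there is one more tool, called by a JSON object that holds its "api" and its "payload". send_rows: Moves the arm, as the interface text tells. Shifts and turns lie within -1 to 1; 1 stands for 0.5 m of shift or 90 degrees of turn. Its arguments: {"type":"object","properties":{"deltas":{"type":"array"},"newtons":{"type":"number"}},"required":["deltas"]}

```bash
mkdir -p pics
cat > h.py <<'E'
import numpy as np, cv2
from scipy.spatial.transform import Rotation as R
from station import r
def cap(n):
    c=r.capture(n); c['frame']=np.asarray(c['frame']); return c
def rot(c):
    o=np.asarray(c['orientation'],float)
    return o if o.shape==(3,3) else R.from_euler('xyz',o).as_matrix()
def ray(c,px):
    u=cv2.undistortPoints(np.array([[px]],float),np.array(c['intrinsics'],float),np.array(c['dist'],float))[0,0]
    d=rot(c)@np.array([u[0],-u[1],-1]); return np.array(c['xyz'],float),d
def onz(c,px,z):
    o,d=ray(c,px); return o+d*(z-o[2])/d[2]
def proj(c,p):
    q=rot(c).T@(np.array(p,float)-np.array(c['xyz'])); q=q*[1,-1,-1]
    return cv2.projectPoints(q.reshape(1,3),np.zeros(3),np.zeros(3),np.array(c['intrinsics'],float),np.array(c['dist'],float))[0].ravel()
E
python3 - <<'E'
from h import *
s=r.observe(); print({k:np.round(s[k],3) for k in s})
ims=[]
for n in('scene','top'):
    c=cap(n); print(n,c['xyz'],c['orientation'],c['intrinsics'])
    cv2.imwrite(f'pics/{n}1.png',c['frame'][...,::-1])
E
```

```text
{'clock': np.float64(0.0), 'joint_pos': array([-1.302,  0.087,  0.175,  1.66 ,  0.   ,  1.571]), 'joint_vel': array([-0.001, -0.   ,  0.001, -0.001, -0.002, -0.   ]), 'tau': array([ 2.0000e-03, -5.2039e+01,  4.6480e+01,  1.6000e-02, -0.0000e+00,
       -0.0000e+00]), 'tcp_pos': array([ 0.146, -0.53 ,  0.231]), 'tcp_rot': array([-3.14 , -0.   ,  0.269]), 'ft_force': array([ 0.282, -0.339, -0.263]), 'wrist_torque': array([-0.037,  0.032, -0.024]), 'grip_force': np.float64(0.0), 'finger_gap': np.float64(1.002)}
scene [1.0435785  0.37364344 0.71005867] [0.8296402  0.00726524 2.3656222 ] [[398.82715617   0.         317.93035386]
 [  0.         398.82715617 202.44553025]
 [  0.           0.           1.        ]]
top [ 0.53967984 -0.11404186  0.92470711] [ 0.04341771  0.02096539 -1.58252948] [[378.46388196   0.         324.09814036]
 [  0.         378.46388196 196.25300468]
 [  0.           0.           1.        ]]
```

View pics/scene1.png

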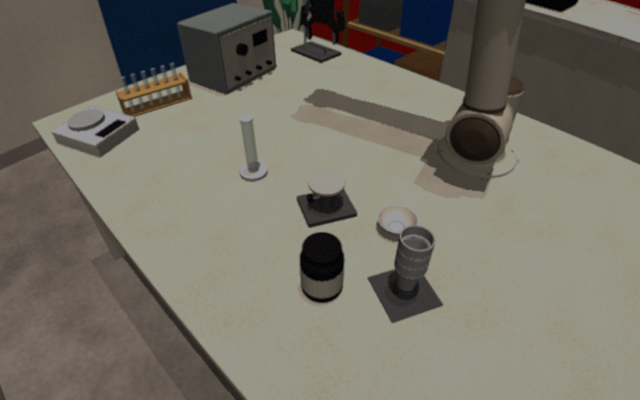

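View pics/top1.png

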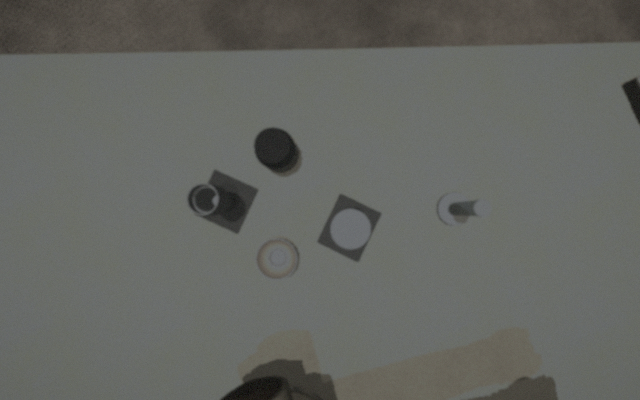

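The scene picture shows the pile (rim ~(415,238)), the deck (~(326,184)), jar (322,265), dish (397,222) and cylinder (252,150). The top picture shows the pile rim ~(204,199), deck ~(350,229), jar (274,148), dish (278,258) and cylinder (450,208).

Run:
```python
from h import *
from scipy.optimize import least_squares
s=cap('scene'); t=cap('top')
def tri(a,b):
    o1,d1=ray(s,a);o2,d2=ray(t,b);d1/=np.linalg.norm(d1);d2/=np.linalg.norm(d2)
    k=np.linalg.lstsq(np.c_[d1,-d2],o2-o1,rcond=None)[0]
    p,q=o1+k[0]*d1,o2+k[1]*d2; return (p+q)/2,np.linalg.norm(p-q)
# deck by brightness in top view
def blob(c,x0,y0,x1,y1,th):
    g=cv2.cvtColor(c['frame'],cv2.COLOR_RGB2GRAY)[y0:y1,x0:x1]
    m=(g>th).astype(np.uint8); 
    cs=cv2.findContours(m,0,1)[0]; k=max(cs,key=cv2.contourArea); e=cv2.fitEllipse(k)
    return (e[0][0]+x0,e[0][1]+y0),e[1],e[2]
hsv=cv2.cvtColor(t['frame'],cv2.COLOR_RGB2GRAY); print(hsv[229,318:384:3]); print(hsv[199,185:225:2]);
g=cv2.cvtColor(s['frame'],cv2.COLOR_RGB2GRAY); print(g[165:205:2,326])
for z in (.07,.095,.118): print('deck',z,onz(t,(350.5,229.5),z),onz(s,(326.5,184),z))
print('deck tri',tri((326.5,184),(350.5,229.5)))
print('pile',onz(t,(204,199),.171),onz(s,(415.5,237),.171),tri((415.5,237),(204,199)))
print('jar',onz(t,(272,145),.13),'dish',onz(t,(278,258),.035),'cyl',onz(t,(481,208),.18))
ims=[cv2.resize(s['frame'][165:325,285:460],None,fx=3,fy=3,interpolation=2)[:480,:525],]
a=cv2.resize(t['frame'][170:270,180:390],(525,250)) 
a=cv2.resize(np.clip(t['frame'][120:280,180:390].astype(int)*2,0,255).astype(np.uint8),None,fx=2.5,fy=2.5)
b=cv2.resize(s['frame'][165:325,290:450],None,fx=1.7,fy=2.5)
b=cv2.resize(s['frame'][165:325,290:450],(272,400))
cv2.imwrite('pics/z.png',np.hstack([a,b])[...,::-1]);
```

```text
[109 103  64  62  88 110 112 112 107 111 111 110 111 112 110 112 111 105
  67 107 110 112]
[110  87  50  51  75  63  43  42  47  46  42  43  43  53  95 109 101  60
  43  41]
[150 149 148 148 148 148 149 150 148 149 147 147 149 149 137  71  28  25
  23  24]
deck 0.07 [ 0.5014449  -0.15506094  0.07      ] [ 0.49394395 -0.16245888  0.07      ]
deck 0.095 [ 0.50256326 -0.15386114  0.095     ] [ 0.51541208 -0.1415193   0.095     ]
deck 0.118 [ 0.50359216 -0.15275732  0.118     ] [ 0.53516276 -0.12225489  0.118     ]
deck tri (array([ 0.50189091, -0.1546465 ,  0.07928967]), np.float64(8.745330391660036e-05))
pile [0.57014814 0.14222868 0.171     ] [0.57278608 0.14401441 0.171     ] (array([0.57035254, 0.14299433, 0.16836354]), np.float64(0.00031751378065744305))
jar [0.68456128 0.01140953 0.13      ] dish [0.43518222 0.0138367  0.035     ] cyl [ 0.54546307 -0.40411465  0.18      ]
```

View pics/z.png

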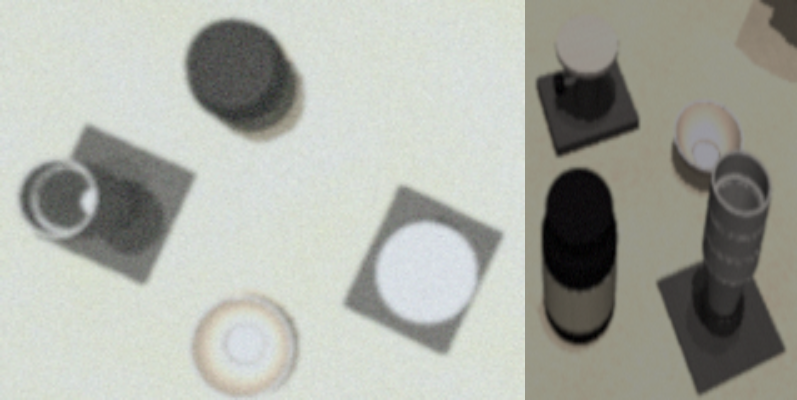

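{"api": "send_rows", "payload": {"deltas": [[[0.9,-0.82,-0.06],[0,0,0],1],[[0.9,-0.82,-0.06],[0,0,0],1],[[0.9,-0.82,-0.06],[0,0,0],1],[[0.9,-0.82,-0.06],[0,0,0],1],[[0.9,-0.82,-0.06],[0,0,0],1],[[0.9,-0.82,-0.06],[0,0,0],1],[[0.9,-0.82,-0.06],[0,0,0],1],[[0.9,-0.82,-0.06],[0,0,0],1],[[0.9,-0.82,-0.06],[0,0,0],1],[[0.9,-0.82,-0.06],[0,0,0],1]], "newtons": 20}}

```text
clock: 1.45
tcp_pos: [0.4718, -0.0131, 0.2612]
tcp_rot: [-3.142, -0.0, 0.27]
ft_force: [0.9, -0.7, 0.8]
finger_gap: 1.0
grip_force: 0.0
```

{"api": "send_rows", "payload": {"deltas": [[[0.2,-0.18,0],[0,0,0],1],[[0.2,-0.18,0],[0,0,0],1],[[0.2,-0.18,0],[0,0,0],1],[[0.2,-0.18,0],[0,0,0],1],[[0.2,-0.18,0],[0,0,0],1]]}}

```text
clock: 2.08
tcp_pos: [0.5431, 0.0968, 0.2617]
tcp_rot: [3.141, -0.0, 0.268]
ft_force: [0.2, -0.5, 0.3]
finger_gap: 1.002
grip_force: 0.0
```

Run:
```python
from h import *
s=r.observe(); print({k:np.round(s[k],4) for k in('clock','tcp_pos','tcp_rot','ft_force','joint_pos')})
c=cap('wrist'); print(c['xyz'],proj(c,(.57,.142,.171)))
cv2.imwrite('pics/w1.png',c['frame'][...,::-1])
```

```text
{'clock': np.float64(2.075), 'tcp_pos': array([0.5431, 0.0968, 0.2617]), 'tcp_rot': array([ 3.1413e+00, -2.0000e-04,  2.6770e-01]), 'ft_force': array([ 0.1756, -0.511 ,  0.3352]), 'joint_pos': array([ 1.7650e-01,  1.0480e-01,  2.5470e-01,  1.7205e+00, -2.0000e-04,
        3.0503e+00])}
[0.61747623 0.11835612 0.40480137] [268.3711792  151.54262039]
```

View pics/w1.png

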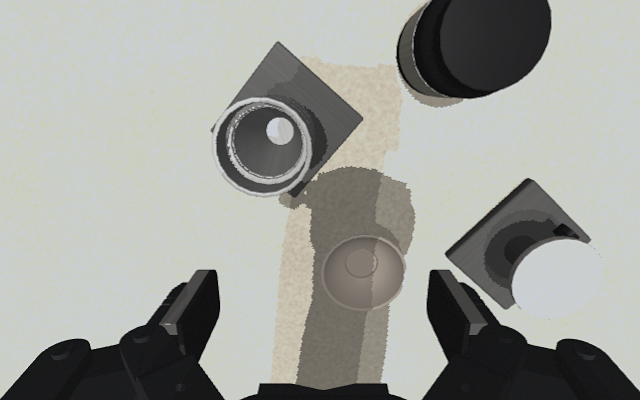

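The wrist view shows the top rim as a circle spanning columns 213–312 and rows 97–196, with the jar at top right (480,40), the dish (363,272) and the deck (558,277).

Run:
```python
from h import *
c=cap('wrist')
f=c['frame']; sat=f.max(2).astype(int)-f.min(2); 
ptsd=[]
# outer rim edge: radial search from outside, dark->bright sharp edge; use measured extremes
for px in [(262.5,146.5)]: print(onz(c,px,.171))
for a,b in [((213,147),(312,147)),((263,97),(263,196))]: print(np.linalg.norm(onz(c,a,.171)-onz(c,b,.171)))
print('deck',onz(c,(558,277),.08))
```

```text
[0.57224462 0.14629533 0.171     ]
0.06434588935918378
0.06449557286349596
deck [ 0.50403584 -0.16044706  0.08      ]
```

{"api": "send_rows", "payload": {"deltas": [[[0,0,0],[0,0,-0.1],1],[[0,0,0],[0,0,-0.2],1],[[0,0,0],[0,0,-0.3],1],[[0,0,0],[0,0,-0.4],1],[[0,0,0],[0,0,-0.5],1],[[0,0,0],[0,0,-0.5],1]]}}

```text
clock: 2.92
tcp_pos: [0.5433, 0.097, 0.2618]
tcp_rot: [3.141, -0.0, 1.052]
ft_force: [0.0, -0.5, 0.7]
finger_gap: 1.001
grip_force: 0.0
```

{"api": "send_rows", "payload": {"deltas": [[[0.06,0.001,0.02],[0,0,0],1],[[0.11,0.002,0.04],[0,0,0],1],[[0.11,0.002,0.06],[0,0,0],1],[[0.11,0.002,0.06],[0,0,0],1]]}}

```text
clock: 3.42
tcp_pos: [0.5709, 0.1445, 0.2306]
tcp_rot: [-3.141, 0.001, 1.052]
ft_force: [1.1, -0.2, 0.4]
finger_gap: 0.994
grip_force: 0.0
```

Run:
```python
from h import *
c=cap('wrist'); s=r.observe(); print(s['tcp_pos'],s['ft_force'])
print(c['xyz'],proj(c,(.5715,.144,.171)))
cv2.imwrite('pics/w2.png',c['frame'][...,::-1])
```

```text
[0.57108699 0.14434803 0.23138964] [ 0.67277022 -0.30487685 -0.02522563]
[0.60890647 0.21337074 0.37359975] [326.32947268 224.3696717 ]
```

View pics/w2.png

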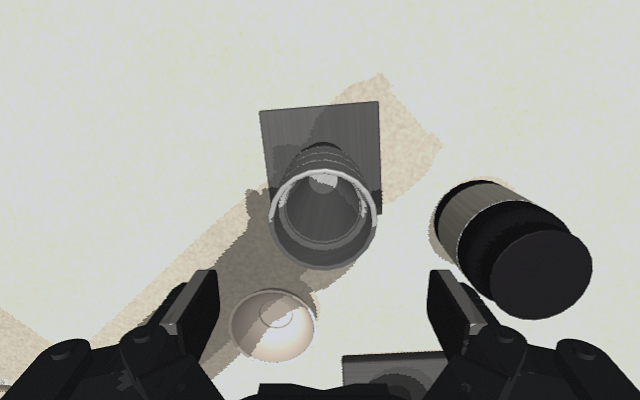

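The wrist view shows the top rim at columns 268–378 and rows 168–270, centre ~(323,219). That is midway between the fingertips at 218 and 428.

{"api": "send_rows", "payload": {"deltas": [[[0.004,0,0.03],[0,0,0],1],[[0.004,0,0.06],[0,0,0],1],[[0.004,0,0.09],[0,0,0],1],[[0.004,0,0.12],[0,0,0],1],[[0.004,0,0.14],[0,0,0],1],[[0.004,0,0.155],[0,0,0],1],[[0.004,0,0.165],[0,0,0],1],[[0.004,0,0.17],[0,0,0],1],[[0.004,0,0.17],[0,0,0],1]]}}

```text
clock: 4.6
tcp_pos: [0.5726, 0.147, 0.1464]
tcp_rot: [3.141, -0.0, 1.054]
ft_force: [0.1, -0.8, 0.5]
finger_gap: 1.007
grip_force: 0.0
```

{"api": "send_rows", "payload": {"deltas": [[[0,0,0],[0,0,0],0.8],[[0,0,0],[0,0,0],0.7],[[0,0,0],[0,0,0],0.6],[[0,0,0],[0,0,0],0.5],[[0,0,0],[0,0,0],0.4],[[0,0,0],[0,0,0],0.3],[[0,0,0],[0,0,0],0.2],[[0,0,0],[0,0,0],0.2]], "newtons": 20}}

```text
clock: 5.6
tcp_pos: [0.5727, 0.1469, 0.1467]
tcp_rot: [3.141, -0.0, 1.054]
ft_force: [-0.1, 0.3, 6.1]
finger_gap: 0.759
grip_force: 22.8
```

Run:
```python
from h import *
c=cap('scene'); w=cap('wrist'); s=r.observe(); print({k:np.round(s[k],4) for k in('tcp_pos','ft_force','finger_gap','grip_force')})
a=cv2.resize(c['frame'][190:320,350:480],(400,400),interpolation=2)
b=w['frame'][100:400,120:520]; b=cv2.resize(b,(400,300)); b=np.vstack([b,np.zeros((100,400,3),np.uint8)])
cv2.imwrite('pics/g1.png',np.hstack([a,b])[...,::-1])
```

```text
{'tcp_pos': array([0.5727, 0.147 , 0.1466]), 'ft_force': array([-0.5448,  0.0323,  5.6512]), 'finger_gap': np.float64(0.758), 'grip_force': np.float64(22.8149)}
```

View pics/g1.png

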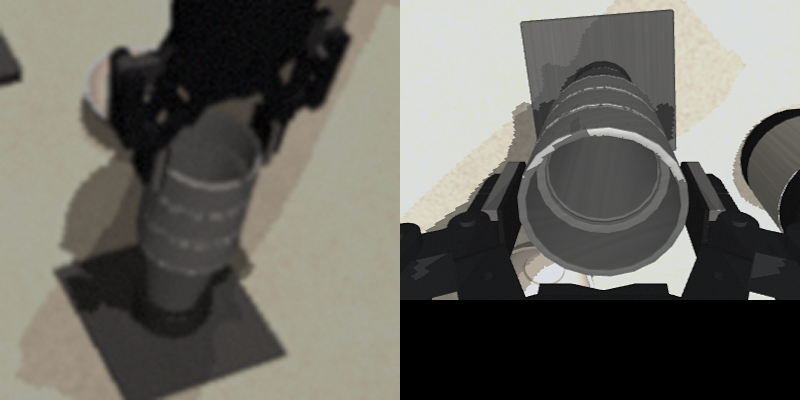

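Side and wrist crops: both fingers hold the top collar only, with the tips above the first seam (crop ~(165,205)). The gap reads about 65 mm.

{"api": "send_rows", "payload": {"deltas": [[[0,0,-0.01],[0,0,0],0.2],[[0,0,-0.02],[0,0,0],0.2],[[0,0,-0.03],[0,0,0],0.2],[[0,0,-0.04],[0,0,0],0.2],[[0,0,-0.05],[0,0,0],0.2],[[0,0,-0.06],[0,0,0],0.2]], "newtons": 28}}

```text
clock: 6.45
tcp_pos: [0.5726, 0.1469, 0.1767]
tcp_rot: [3.142, -0.0, 1.054]
ft_force: [0.0, 0.7, -0.4]
finger_gap: 0.753
grip_force: 31.1
```

{"api": "send_rows", "payload": {"deltas": [[[0,0,-0.02],[0,0,0],0.2],[[0,0,-0.04],[0,0,0],0.2],[[0,0,-0.06],[0,0,0],0.2],[[0,0,-0.08],[0,0,0],0.2],[[0,0,-0.1],[0,0,0],0.2],[[0,0,-0.12],[0,0,0],0.2],[[0,0,-0.15],[0,0,0],0.2],[[0,0,-0.18],[0,0,0],0.2],[[0,0,-0.2],[0,0,0],0.2],[[0,0,-0.2],[0,0,0],0.2]]}}

```text
clock: 7.7
tcp_pos: [0.5728, 0.147, 0.277]
tcp_rot: [3.141, -0.001, 1.054]
ft_force: [0.7, 0.4, -0.7]
finger_gap: 0.756
grip_force: 31.2
```

Run:
```python
from h import *
c=cap('scene'); w=cap('wrist'); s=r.observe(); print({k:np.round(s[k],4) for k in('tcp_pos','tcp_rot','ft_force','wrist_torque','finger_gap','grip_force','joint_pos')})
a=cv2.resize(c['frame'][150:320,330:500],(400,400),interpolation=2)
b=w['frame'][100:400,120:520]; b=np.vstack([b,np.zeros((100,400,3),np.uint8)])
cv2.imwrite('pics/g2.png',np.hstack([a,b])[...,::-1])
```

```text
{'tcp_pos': array([0.5726, 0.1469, 0.2758]), 'tcp_rot': array([-3.1412e+00,  3.0000e-04,  1.0542e+00]), 'ft_force': array([ 0.6091,  0.2521, -0.9229]), 'wrist_torque': array([-0.0086, -0.0038,  0.0052]), 'finger_gap': np.float64(0.752), 'grip_force': np.float64(31.2435), 'joint_pos': array([0.2512, 0.2134, 0.4057, 1.7635, 0.    , 2.3386])}
```

View pics/g2.png

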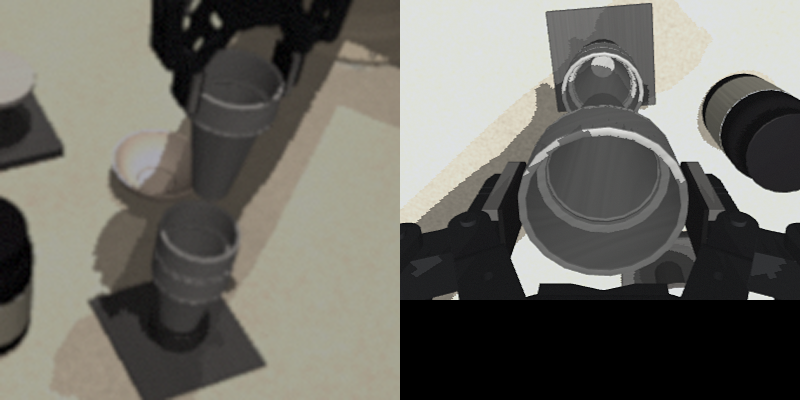

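The side crop shows the top beaker hanging free, with the two others still in the pile. The wrist crop puts the held rim at ~(324,300) full-frame.

{"api": "send_rows", "payload": {"deltas": [[[-0.04,0.012,0],[0,0,0],0.2],[[-0.1,0.03,0],[0,0,0],0.2],[[-0.17,0.051,0],[0,0,0],0.2],[[-0.25,0.075,0],[0,0,0],0.2],[[-0.33,0.099,0],[0,0,0],0.2],[[-0.41,0.122,0],[0,0,0],0.2],[[-0.48,0.143,0.01],[0,0,0],0.2],[[-0.54,0.161,0.02],[0,0,0],0.2],[[-0.58,0.173,0.03],[0,0,0],0.2],[[-0.596,0.178,0.04],[0,0,0],0.2]]}}

```text
clock: 9.05
tcp_pos: [0.5018, -0.1576, 0.2558]
tcp_rot: [-3.141, 0.0, 1.052]
ft_force: [-0.8, -0.2, -0.8]
finger_gap: 0.756
grip_force: 31.3
```

{"api": "send_rows", "payload": {"deltas": [[[0,0,0.02],[0,0,0],0.2],[[0,0,0.04],[0,0,0],0.2],[[0,0,0.05],[0,0,0],0.2],[[0,0,0.05],[0,0,0],0.2]]}}

```text
clock: 9.55
tcp_pos: [0.5027, -0.1556, 0.2308]
tcp_rot: [-3.141, 0.0, 1.055]
ft_force: [0.2, -0.3, -1.0]
finger_gap: 0.752
grip_force: 31.3
```

Run:
```python
from h import *
w=cap('wrist'); c=cap('scene'); s=r.observe(); print({k:np.round(s[k],4) for k in('tcp_pos','tcp_rot','ft_force','finger_gap','grip_force')})
z=s['tcp_pos'][2]
for q in ((324,300),): print('rim',onz(w,q,z+.0235))
print('rim diam',np.linalg.norm(onz(w,(240,300),z+.0235)-onz(w,(408,300),z+.0235)))
for p in((.502,-.1545,.08),(.504,-.160,.08)): print(proj(w,p),proj(c,p))
a=cv2.resize(c['frame'][120:240,260:400],(467,400),interpolation=2)
b=cv2.resize(w['frame'],(640,400))[:,140:460]
cv2.imwrite('pics/d1.png',np.hstack([a,b])[...,::-1])
```

```text
{'tcp_pos': array([ 0.5029, -0.1559,  0.2315]), 'tcp_rot': array([ 3.1413e+00, -1.0000e-04,  1.0547e+00]), 'ft_force': array([ 0.7708, -0.1923, -0.8463]), 'finger_gap': np.float64(0.7555), 'grip_force': np.float64(31.2754)}
rim [ 0.50272225 -0.15371136  0.25501105]
rim diam 0.06382097296274981
[323.14691779 184.4784913 ] [326.53098548 183.82579936]
[328.40647522 188.81391435] [324.37753637 183.18290148]
```

View pics/d1.png

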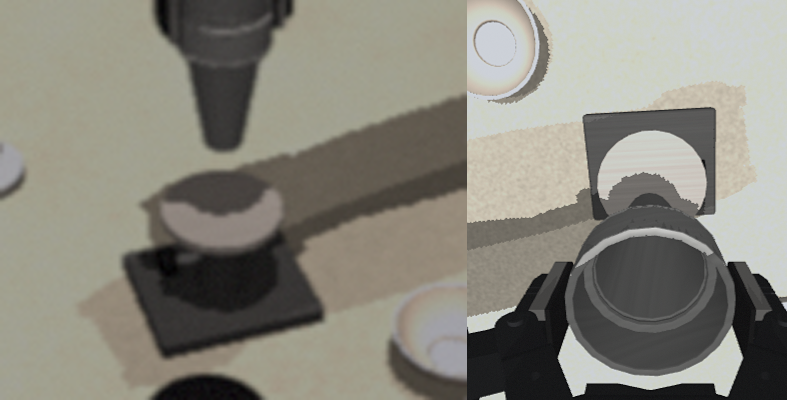

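The left crop shows the beaker hanging upright over the deck. In the wrist crop the deck spans full-frame columns 270–380, centre ~(325,185), as predicted, and the held rim at column 324 is in line with it.

{"api": "send_rows", "payload": {"deltas": [[[0,0,0.02],[0,0,0],0.2],[[0,0,0.04],[0,0,0],0.2],[[0,0,0.06],[0,0,0],0.2],[[0,0,0.075],[0,0,0],0.2],[[0,0,0.085],[0,0,0],0.2],[[0,0,0.09],[0,0,0],0.2],[[0,0,0.09],[0,0,0],0.2]], "newtons": 20}}

```text
clock: 10.52
tcp_pos: [0.5028, -0.1561, 0.1863]
tcp_rot: [3.142, -0.0, 1.054]
ft_force: [0.0, 0.0, -0.8]
finger_gap: 0.754
grip_force: 31.3
```

{"api": "send_rows", "payload": {"deltas": [[[0,0,0.002],[0,0,0],0.2],[[0,0,0.004],[0,0,0],0.2],[[0,0,0.006],[0,0,0],0.2],[[0,0,0.008],[0,0,0],0.2],[[0,0,0.01],[0,0,0],0.2],[[0,0,0.01],[0,0,0],0.2]]}}

```text
clock: 11.28
tcp_pos: [0.5027, -0.1561, 0.1812]
tcp_rot: [-3.142, 0.0, 1.054]
ft_force: [-0.1, -0.1, -0.8]
finger_gap: 0.756
grip_force: 31.3
```

Run:
```python
from h import *
s=r.observe(); print({k:np.round(s[k],4) for k in('tcp_pos','ft_force','grip_force')})
c=cap('scene'); cv2.imwrite('pics/d2.png',cv2.resize(c['frame'][130:230,270:390],None,fx=4,fy=4,interpolation=2)[...,::-1])
```

```text
{'tcp_pos': array([ 0.5027, -0.1561,  0.1812]), 'ft_force': array([-0.0617, -0.0743, -0.8022]), 'grip_force': np.float64(31.3005)}
```

View pics/d2.png

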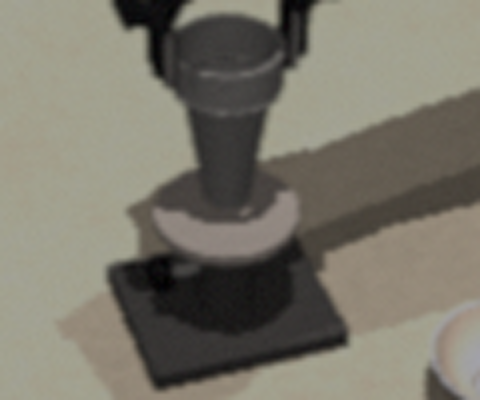

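The foot (crop ~(227,207)) is just above the deck's middle (~(226,213)), so I carry on down in small steps.

{"api": "send_rows", "payload": {"deltas": [[[0,0,0.002],[0,0,0],0.2],[[0,0,0.004],[0,0,0],0.2],[[0,0,0.006],[0,0,0],0.2],[[0,0,0.008],[0,0,0],0.2],[[0,0,0.008],[0,0,0],0.2]]}}

```text
clock: 11.95
tcp_pos: [0.5027, -0.1561, 0.1772]
tcp_rot: [-3.142, 0.0, 1.054]
ft_force: [0.2, 0.1, -1.4]
finger_gap: 0.76
grip_force: 31.3
```

{"api": "send_rows", "payload": {"deltas": [[[0,0,0.002],[0,0,0],0.2],[[0,0,0.004],[0,0,0],0.2],[[0,0,0.004],[0,0,0],0.2]]}}

```text
clock: 12.32
tcp_pos: [0.5027, -0.1561, 0.1752]
tcp_rot: [-3.141, 0.0, 1.054]
ft_force: [0.0, -0.0, -1.2]
finger_gap: 0.755
grip_force: 31.3
```

{"api": "send_rows", "payload": {"deltas": [[[0,0,0.002],[0,0,0],0.2],[[0,0,0.004],[0,0,0],0.2],[[0,0,0.004],[0,0,0],0.2]]}}

```text
clock: 12.7
tcp_pos: [0.5029, -0.1561, 0.1743]
tcp_rot: [3.14, -0.0, 1.054]
ft_force: [-1.7, 1.6, 6.4]
finger_gap: 0.756
grip_force: 31.9
```

{"api": "send_rows", "payload": {"deltas": [[[0,0,0],[0,0,0],0.2],[[0,0,-0.001],[0,0,0],0.2],[[0,0,-0.001],[0,0,0],0.2]]}}

```text
clock: 13.08
tcp_pos: [0.5028, -0.1561, 0.1743]
tcp_rot: [3.141, -0.0, 1.054]
ft_force: [-1.7, 1.7, 5.4]
finger_gap: 0.757
grip_force: 31.9
```

{"api": "send_rows", "payload": {"deltas": [[[0,0,0],[0,0,0],0.4],[[0,0,0],[0,0,0],0.46],[[0,0,0],[0,0,0],0.48],[[0,0,0],[0,0,0],0.5],[[0,0,0],[0,0,0],0.51]]}}

```text
clock: 13.7
tcp_pos: [0.5028, -0.1561, 0.1742]
tcp_rot: [3.141, -0.0, 1.054]
ft_force: [-2.0, 1.1, 5.4]
finger_gap: 0.755
grip_force: 28.4
```

{"api": "send_rows", "payload": {"deltas": [[[0,0,0],[0,0,0],0.515],[[0,0,0],[0,0,0],0.52],[[0,0,0],[0,0,0],0.525],[[0,0,0],[0,0,0],0.53],[[0,0,0],[0,0,0],0.535],[[0,0,0],[0,0,0],0.54],[[0,0,0],[0,0,0],0.545],[[0,0,0],[0,0,0],0.55]]}}

```text
clock: 14.7
tcp_pos: [0.5026, -0.1562, 0.1734]
tcp_rot: [-3.141, 0.0, 1.054]
ft_force: [0.2, -0.2, 0.7]
finger_gap: 0.774
grip_force: 0.0
```

{"api": "send_rows", "payload": {"deltas": [[[0,0,0],[0,0,0],0.555],[[0,0,0],[0,0,0],0.56],[[0,0,0],[0,0,0],0.565],[[0,0,0],[0,0,0],0.57],[[0,0,0],[0,0,0],0.58],[[0,0,0],[0,0,0],0.59],[[0,0,0],[0,0,0],0.6],[[0,0,0],[0,0,0],0.6]]}}

```text
clock: 15.7
tcp_pos: [0.5027, -0.1561, 0.1738]
tcp_rot: [-3.142, 0.0, 1.054]
ft_force: [-1.0, -0.1, -0.4]
finger_gap: 0.796
grip_force: 0.0
```

Released; I open further and look before going up.

{"api": "send_rows", "payload": {"deltas": [[[0,0,0],[0,0,0],0.65],[[0,0,0],[0,0,0],0.7],[[0,0,0],[0,0,0],0.75],[[0,0,0],[0,0,0],0.8],[[0,0,0],[0,0,0],0.85],[[0,0,0],[0,0,0],0.9],[[0,0,0],[0,0,0],0.95],[[0,0,0],[0,0,0],1],[[0,0,0],[0,0,0],1]]}}

```text
clock: 16.82
tcp_pos: [0.5028, -0.1561, 0.1738]
tcp_rot: [3.142, 0.0, 1.054]
ft_force: [-0.6, -0.0, -0.1]
finger_gap: 0.998
grip_force: 0.0
```

Run:
```python
from h import *
c=cap('scene'); w=cap('wrist'); print(r.observe()['ft_force'])
a=cv2.resize(c['frame'][130:230,270:390],(480,400),interpolation=2); b=w['frame'][:,160:480]
cv2.imwrite('pics/d3.png',np.hstack([a,b])[...,::-1])
```

```text
[-0.80846634  0.15942576 -0.07980752]
```

View pics/d3.png

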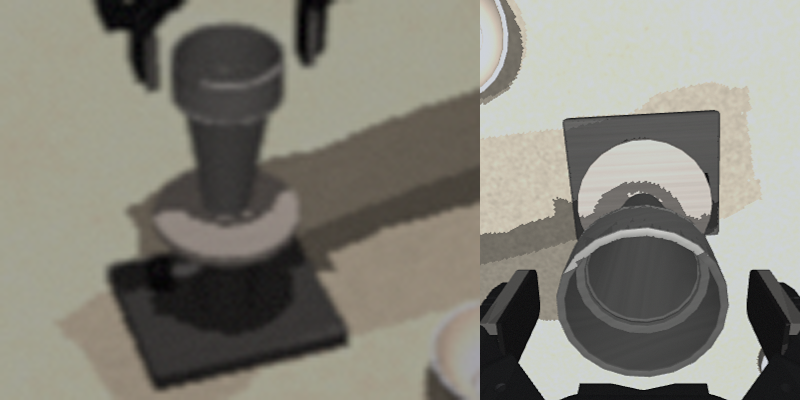

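The beaker stands upright on the deck, foot ~(228,215) in the left crop, with both fingers clear of the collar. I retreat straight up.

{"api": "send_rows", "payload": {"deltas": [[[0,0,-0.02],[0,0,0],1],[[0,0,-0.04],[0,0,0],1],[[0,0,-0.07],[0,0,0],1],[[0,0,-0.1],[0,0,0],1],[[0,0,-0.14],[0,0,0],1],[[0,0,-0.18],[0,0,0],1],[[0,0,-0.2],[0,0,0],1],[[0,0,-0.2],[0,0,0],1],[[0,0,-0.2],[0,0,0],1]]}}

```text
clock: 18.05
tcp_pos: [0.5026, -0.1561, 0.2731]
tcp_rot: [-3.141, 0.0, 1.054]
ft_force: [0.6, -0.0, 0.4]
finger_gap: 0.998
grip_force: 0.0
```

Run:
```python
from h import *
c=cap('scene'); w=cap('wrist'); s=r.observe(); print(s['tcp_pos'],s['ft_force'])
a=cv2.resize(c['frame'][120:320,220:460],(480,400)); b=w['frame'][:,160:480]
cv2.imwrite('pics/e.png',np.hstack([a,b])[...,::-1])
```

```text
[ 0.50254425 -0.15607837  0.27301649] [ 0.82135489  0.11186067 -0.54142692]
```

View pics/e.png

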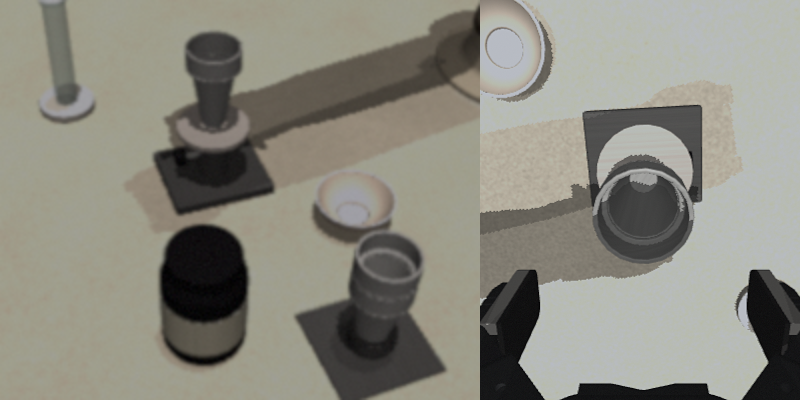

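The beaker stands centred and upright at (213,90) in the left crop. The pile of two and the bystanders are where they were, and the gripper is clear.

```bash
python3 -c "from station import r; print(r.sign_off())"
```

```text
the job is handed in; nothing more can be done
None
```

The top beaker is standing upright near the middle of the deck with the gripper clear, the other two beakers and the bystanders look undisturbed, and the job is handed in at about 18 s; no verdict was returned.

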